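Trace a bracket weld with the crack probe

ROBOT

A 6-joint arm with a two-finger parallel gripper is mounted at the origin on the work surface. World frame = base frame: x ahead of the robot, y to its left, z up, the work surface at z = 0. Lengths are in m, angles in rad, forces in N, time in s.
With the tool pointing down it reaches from about 0.25 to 0.8 m from the base axis. Payload 3.9 kg.
Tool frame: the origin (TCP) lies between the finger pads; the fingertips stand 14 mm ahead of it and the grasp point (between the pads) lies 5 mm behind it (arm.tip_reach is the distance from the TCP to the fingertips, in m); z points along the fingers, y is the line along which they close (so a half turn about z gives the same grasp; the last joint's range is limited). The gripper opens to 85 mm and grips with 20 to 120 N. Pads are 22 mm wide; open, the fingers measure 114 mm over their backs; the gripper's body (76 mm by 85 mm) begins 54 mm behind the grasp point. The pads swing forward as they close: fully open they stand 13 mm farther back than shut.
Start: joints at [0, 0.26, -0.138, 1.173, 0, 1.571], TCP at [0.525, -0, 0.245] pointing down, gripper open.
Joint ranges: [-2.78, 2.78], [-0.83, 1.72], [-1.28, 1.37], [-1.9, 2.12], [-1.57, 1.48], [-3.14, 3.14]. Speed limits (rad/s): [2.57, 2.57, 3.14, 3.14, 3.14, 3.14].

INTERFACE

Orientations are given as a 3x3 rotation matrix whose columns are the frame's x, y, z axes.
In Python, from workcell import arm gives the robot as it stands.
- The arm moves only by the tool arm_command, never from a script. Its arguments are lists of equal length, an entry for each row: "fingers": the gripper's target within -1 to 1 (fully open at 1, half-way at 0, shut at -1); "translation": the shift along the tool's x, y, z as a fraction of full scale, a list of three; "roll": the turn about the tool's z as a fraction of full scale. A call has 1 to 10 rows; each row is the pose to reach, as a shift and turn from the pose commanded when the call began, along the tool's axes at that moment; what a row does not reach only later rows make up. Full scale, the value 1, is 100 mm for a shift and 45 degrees for a turn. A row lasts 1/8 s, in which the tool goes at most 62.5 mm and 10.7 degrees, less where a joint would pass 70% of its speed; a pose out of reach is approached as far as the arm can. A call with a number of a shift or a turn outside -1 to 1 is refused whole. A call with a gripper value outside its range is refused whole. The fingers move at their own pace and stop on an object; "force" is the grip in N (left out, the last holds). Time passes only in rows, so rows that repeat a pose let the fingers close. It gives the time, the measured TCP pose, the force, the opening and the grip force at its end, in the units of the state.
- arm.state(): the state, without advancing time (a new reading comes with each control period).
- arm.grab_frame(name): name is "scene" or "side" or "wrist"; returns the picture (480x640x3 uint8, red, green, blue); there is no depth.
- arm.calibration(name): a dict with "intrinsics" (3x3 intrinsics, pixels), "rvec" (rotation vector, rad) and "tvec" (3), from world to camera coordinates, as OpenCV has them; the wrist camera has in their place "mount" (4x4, takes a point from camera to tool coordinates, whose origin is the TCP and whose axes are the flange's). Camera axes: x right, y down, z forward; pixel columns grow to the right and rows downward; lengths in m; the calibration is good to about 2 mm. A picture is of the moment at which its call begins: read the wrist's pose just before it. calibration takes no time and is no camera call.
- arm.job_done(): hands the job in; it is judged then, once.
The state is a dict: "t": time; "qpos": joint angles; "qd": joint speeds; "effort": joint torques, N m; "ee_pos": TCP position; "tool_rot": TCP orientation; "contact_force": force on the tool from outside, world axes, zero at the start; "torque": the same for the moment, N m; "opening": finger opening in m; "gripper_force": force on a finger pad.
Only numpy, scipy, OpenCV 4.12 (cv2) and the standard library are available. Lean on these libraries where they do the work, as an engineer would, in place of code of your own. Each camera call takes 0.05 s, during which the arm holds its last target. There are 200 camera calls.

TASK

Check the inside weld of the clamped bracket with the right-angle probe: lift the probe out of its tray by the tail, lay it in the rest's saddles with its neck down and let go, then take it again by the ribbed collar. Holding it there, run its sprung tip lightly and slowly (20 to 30 mm a second) along the foot of the weld, from the open end of the web, round the inside corner and on to the end of the gusset. Then lay the probe gently back in the rest, neck down, let go, and leave the other things on the bench alone.

Things in the scene. Friction and masses are not known exactly. Their poses are not given: they have to be found in the camera images.
- probe: Right-angle weld-test probe, 194 mm, 0.16 kg, loose. Origin: handle axis at the middle of the ribbed collar; x along the handle to the neck, z up. Flat-sided grey handle 20 mm wide and high from x = -115 (tail) to -18 mm; collar; nose of 20 mm section to x = 38; steel neck 9 mm thick to x = 75, then straight down (-z). Balance point about x = -20. Starts in the tray, neck down, axis 60 mm up
- probe_collar: The black ribbed grip collar of the probe: 36 mm long, 24 mm wide and 24 mm high (x = -18 to 18 mm). Origin and axes as for the probe. In the tray it is sunk between walls flush with its top and cannot be gripped
- probe_tail (a point): Point on the handle's axis near its tail, 92 mm behind the collar's middle: where the probe can be gripped while it lies in the tray
- probe_mid (a point): Point on the handle's axis 19 mm behind the collar's middle; it lies over the middle of the rest when the probe lies properly in both saddles
- tip_ball (a point): Centre of the probe's steel ball tip, 8 mm in diameter, below the neck's end: at x = 75, y = 0, z = -48 mm in the probe's frame when not pressed in
- probe_tip (a joint): How far the sprung tip is pressed into the neck along the probe's z: 0 free, 8 mm at its stop. Soft spring: about 0.4 N to start it, 1.2 N at 4 mm, 2 N at 8 mm
- tray: Dark fitted storage tray, fixed, 230 (x) x 136 x 74 mm high. Origin: middle of its underside. The probe lies along its x axis, neck to +x, in a channel with 3 mm play at each side and 68 mm deep for the neck (lift it straight up). The insert is flush with the collar; only at the tail (-x) end is a finger scoop, 61 mm long, 128 mm wide, open down to 4 mm above the bench
- tray_scoop (a point): Where the tail of the stored probe can be gripped from above: on its axis, 74 mm from the tray's middle towards -x, 60 mm above the bench
- rest: Low aluminium instrument rest, fixed: base 130 (x) x 66 x 8 mm, two saddles 10 mm thick at x = -47 and 47 mm, each with an open flared notch: floor 52 mm above the bench, 23 mm wide there, 35 mm at the mouth (70 mm up). Origin: middle of its underside. The probe lies along x in both notches, either way round, collar between the saddles, neck hanging outside, tail sticking out
- rest_mid (a point): Middle between the two notches, 62 mm above the bench: where probe_mid comes to lie. Both tail and collar of the resting probe are free to grip from above
- bracket: Welded steel bracket clamped on a dark plate, fixed. Origin at bench level, z up. Its base plate's top is 26 mm up. On it a web (50 mm high, along y, inner face x = 30, y = -60 to 70 mm) and at its +y end a gusset (50 mm high, inner face y = 60, out to x = -41). A 5 mm radius weld bead runs inside along the foot of both, round the corner. Open to -x and -y; clamps behind the web
- seam_start (a point): Where the centre of the ball tip should be, with the ball in the toe of the weld (touching base plate and bead), at 8 mm in from the open end of the web: x = 22, y = -52, z = 30 mm in the bracket's frame. The seam is straight from start to corner (104 mm) and from corner to end (52 mm)
- seam_corner (a point): Where the centre of the ball tip should be, with the ball in the toe of the weld (touching base plate and bead), at the inside corner: x = 22, y = 52, z = 30 mm in the bracket's frame. The seam is straight from start to corner (104 mm) and from corner to end (52 mm)
- seam_end (a point): Where the centre of the ball tip should be, with the ball in the toe of the weld (touching base plate and bead), at 11 mm short of the gusset's free end: x = -30, y = 52, z = 30 mm in the bracket's frame. The seam is straight from start to corner (104 mm) and from corner to end (52 mm)
- caliper: Digital caliper lying flat, 230 mm long; bystander, origin under its middle, leave alone
- spanner: Open-ended spanner, 170 mm; bystander, origin under its middle, leave alone
- screwdriver: Screwdriver, 180 mm; bystander, origin under its middle, leave alone
- shaft: Stepped turned shaft lying down, 140 mm long, 36 mm thick; bystander, origin under its middle, leave alone
- flange: Flat machined ring, 76 mm across, 14 mm high; bystander, origin under its middle, leave alone
- jar: White jar with black cap, 52 mm across, 85 mm high; bystander, origin under its middle, leave alone
- vblock: Small steel channel block, 60 x 45 x 40 mm; bystander, origin under its middle, leave alone
Things that resemble listed ones, but are neither listed nor needed, are in the scene too. There is more than one size of the probe; the one meant has the size given above.

How it is judged:
On the way, in this order (a step that is already met when the one before it is completed fails the run):
1. the probe lies level in both saddles of the rest, neck hanging down, and the fingers have let go of it (horizontal distance between probe_mid and rest_mid below 0.012 m and z of probe in the frame of rest between 0.057 and 0.068 m and angle between probe's own z axis and vertical below 0.12 rad and angle between the x axis of probe and the x axis of rest, either way round below 0.12 rad and linear speed of probe below 0.02 m/s and contact force between the fingers and probe below 0.05 N), for 0.2 s.
2. held by the collar, the sprung tip rests on the weld's toe at the open end of the web (within 5 to 7 mm along it, 5 mm beside it, pressed in, slower than 60 mm/s) (x of tip_ball in the frame of bracket between 0.017 and 0.027 m and y of tip_ball in the frame of bracket between -0.059 and -0.045 m and z of tip_ball in the frame of bracket between 0.026 and 0.034 m and value of joint probe_tip above 0.0007 m and contact force between probe and bracket above 0.2 N and linear speed of probe below 0.06 m/s and contact force between the fingers and probe_collar above 1 N), for 0.1 s.
3. held by the collar, the sprung tip rests on the weld's toe at 21 mm along the web (within 5 to 7 mm along it, 5 mm beside it, pressed in, slower than 60 mm/s) (x of tip_ball in the frame of bracket between 0.017 and 0.027 m and y of tip_ball in the frame of bracket between -0.0382 and -0.0242 m and z of tip_ball in the frame of bracket between 0.026 and 0.034 m and value of joint probe_tip above 0.0007 m and contact force between probe and bracket above 0.2 N and linear speed of probe below 0.06 m/s and contact force between the fingers and probe_collar above 1 N), for 0.1 s.
4. held by the collar, the sprung tip rests on the weld's toe at 42 mm along the web (within 5 to 7 mm along it, 5 mm beside it, pressed in, slower than 60 mm/s) (x of tip_ball in the frame of bracket between 0.017 and 0.027 m and y of tip_ball in the frame of bracket between -0.0174 and -0.0034 m and z of tip_ball in the frame of bracket between 0.026 and 0.034 m and value of joint probe_tip above 0.0007 m and contact force between probe and bracket above 0.2 N and linear speed of probe below 0.06 m/s and contact force between the fingers and probe_collar above 1 N), for 0.1 s.
5. held by the collar, the sprung tip rests on the weld's toe at 63 mm along the web (within 5 to 7 mm along it, 5 mm beside it, pressed in, slower than 60 mm/s) (x of tip_ball in the frame of bracket between 0.017 and 0.027 m and y of tip_ball in the frame of bracket between 0.0034 and 0.0174 m and z of tip_ball in the frame of bracket between 0.026 and 0.034 m and value of joint probe_tip above 0.0007 m and contact force between probe and bracket above 0.2 N and linear speed of probe below 0.06 m/s and contact force between the fingers and probe_collar above 1 N), for 0.1 s.
6. held by the collar, the sprung tip rests on the weld's toe at 84 mm along the web (within 5 to 7 mm along it, 5 mm beside it, pressed in, slower than 60 mm/s) (x of tip_ball in the frame of bracket between 0.017 and 0.027 m and y of tip_ball in the frame of bracket between 0.0242 and 0.0382 m and z of tip_ball in the frame of bracket between 0.026 and 0.034 m and value of joint probe_tip above 0.0007 m and contact force between probe and bracket above 0.2 N and linear speed of probe below 0.06 m/s and contact force between the fingers and probe_collar above 1 N), for 0.1 s.
7. held by the collar, the sprung tip rests on the weld's toe at the inside corner (within 5 to 7 mm along it, 5 mm beside it, pressed in, slower than 60 mm/s) (x of tip_ball in the frame of bracket between 0.017 and 0.027 m and y of tip_ball in the frame of bracket between 0.047 and 0.057 m and z of tip_ball in the frame of bracket between 0.026 and 0.034 m and value of joint probe_tip above 0.0007 m and contact force between probe and bracket above 0.2 N and linear speed of probe below 0.06 m/s and contact force between the fingers and probe_collar above 1 N), for 0.1 s.
8. held by the collar, the sprung tip rests on the weld's toe at 17 mm along the gusset (within 5 to 7 mm along it, 5 mm beside it, pressed in, slower than 60 mm/s) (x of tip_ball in the frame of bracket between -0.00133 and 0.01067 m and y of tip_ball in the frame of bracket between 0.047 and 0.057 m and z of tip_ball in the frame of bracket between 0.026 and 0.034 m and value of joint probe_tip above 0.0007 m and contact force between probe and bracket above 0.2 N and linear speed of probe below 0.06 m/s and contact force between the fingers and probe_collar above 1 N), for 0.1 s.
9. held by the collar, the sprung tip rests on the weld's toe at 35 mm along the gusset (within 5 to 7 mm along it, 5 mm beside it, pressed in, slower than 60 mm/s) (x of tip_ball in the frame of bracket between -0.01867 and -0.00667 m and y of tip_ball in the frame of bracket between 0.047 and 0.057 m and z of tip_ball in the frame of bracket between 0.026 and 0.034 m and value of joint probe_tip above 0.0007 m and contact force between probe and bracket above 0.2 N and linear speed of probe below 0.06 m/s and contact force between the fingers and probe_collar above 1 N), for 0.1 s.
10. held by the collar, the sprung tip rests on the weld's toe at the gusset's end (within 5 to 7 mm along it, 5 mm beside it, pressed in, slower than 60 mm/s) (x of tip_ball in the frame of bracket between -0.036 and -0.024 m and y of tip_ball in the frame of bracket between 0.047 and 0.057 m and z of tip_ball in the frame of bracket between 0.026 and 0.034 m and value of joint probe_tip above 0.0007 m and contact force between probe and bracket above 0.2 N and linear speed of probe below 0.06 m/s and contact force between the fingers and probe_collar above 1 N), for 0.1 s.
At the end, for the whole second after the job is handed in: The probe lies released and at rest in both saddles of the rest, neck down: its middle within 12 mm of the rest's middle, along the rest and level within 0.12 rad (7 degrees), axis 57 to 68 mm above the bench (all of step 1); the robot touches nothing.
It fails at once if the tip is pushed hard: more than 12 N between probe and bracket (contact force between probe and bracket above 12 N).
It fails at once if the tip is dragged fast: over 100 mm/s while it is well pressed in on the bracket (contact force between probe and bracket above 0.3 N and value of joint probe_tip above 0.002 m and linear speed of probe above 0.1 m/s).
It fails at once if the probe is dropped or thrown (over 0.4 m/s with no finger on it) (contact force between the fingers and probe below 0.05 N and linear speed of probe above 0.4 m/s).
It fails at once if a bystander is pushed more than 25 mm (distance of any of caliper, spanner, screwdriver, shaft, flange, jar, vblock from where it was at the start of the episode above 0.025 m).
It also fails if it takes over 72 s, if anything falls off the work surface, if the arm or the gripper's body presses on something with over 40 N, if the wrist force passes 120 N, or if a joint passes its speed limit or range.

## Working session

There is one attempt and no reset: what is moved stays moved. The work goes in short steps, Python scripts to look and compute and a tool call to move; the robot and the scene stay as the last step left them, time stands still between calls to the robot, and variables do not carry over. Pictures are saved under pics/ and viewed, at most 10 in all, crops included, and the job is handed in when it is done.

Besides the shell and the picture viewer there is one more tool, called after "Call:" as name(argument=value, ...), one argument or row to a line, values as JSON. arm_command: Moves the arm, as the interface text tells. Shift numbers are shares of 100 mm and turn numbers shares of 45 degrees, none past 1 either way. Its arguments: {"type":"object","properties":{"fingers":{"type":"array","items":{"type":"number"}},"translation":{"type":"array","items":{"type":"array","items":{"type":"number","minimum":-1,"maximum":1}}},"roll":{"type":"array","items":{"type":"number","minimum":-1,"maximum":1}},"force":{"type":"number"}},"required":["fingers","translation","roll"]}

```bash
mkdir -p pics; ls; cat > h.py <<'E'
from workcell import arm
import numpy as np, cv2
def cal(n):
    c=arm.calibration(n); K=np.array(c["intrinsics"],float)
    if "mount" in c:
        s=arm.state(); T=np.eye(4); T[:3,:3]=s["tool_rot"]; T[:3,3]=s["ee_pos"]
        W=T@np.array(c["mount"]); return K,W[:3,:3],W[:3,3]
    R=cv2.Rodrigues(np.array(c["rvec"],float))[0]; t=np.array(c["tvec"],float).ravel()
    return K,R.T,-R.T@t
def ray(c,uv,z):
    K,R,o=c; d=R@np.linalg.solve(K,[uv[0],uv[1],1]); return o+d*(z-o[2])/d[2]
def proj(c,p):
    K,R,o=c; q=K@(R.T@(np.array(p)-o)); return q[:2]/q[2]
def snap(n,f):
    c=cal(n); im=arm.grab_frame(n)[:,:,::-1].copy(); cv2.imwrite("pics/"+f,im); return c,im
E
python3 - <<'E'
from h import *
np.set_printoptions(precision=4,suppress=True)
for n in ("scene","side","wrist"):
    c,im=snap(n,n+"0.png"); print(n,c)
print(arm.state(), arm.tip_reach)
E
```

```text
pics
scene (array([[501.9831,   0.    , 324.0169],
       [  0.    , 501.9831, 234.4216],
       [  0.    ,   0.    ,   1.    ]]), array([[-0.715 ,  0.4985, -0.4901],
       [ 0.699 ,  0.5228, -0.488 ],
       [ 0.013 , -0.6915, -0.7222]]), array([1.0443, 0.544 , 0.8527]))
side (array([[552.3921,   0.    , 323.0953],
       [  0.    , 552.3921, 238.6005],
       [  0.    ,   0.    ,   1.    ]]), array([[ 0.9964, -0.0684,  0.0497],
       [-0.0824, -0.6568,  0.7495],
       [-0.0186, -0.7509, -0.6601]]), array([ 0.4476, -0.82  ,  0.8171]))
wrist (array([[372.8894,   0.    , 317.2959],
       [  0.    , 372.8894, 242.1761],
       [  0.    ,   0.    ,   1.    ]]), array([[ 1.    , -0.0007, -0.002 ],
       [-0.0012, -0.9606, -0.2781],
       [-0.0017,  0.2781, -0.9606]]), array([0.5235, 0.0717, 0.373 ]))
{'t': 0.15, 'qpos': array([ 0.    ,  0.2605, -0.1391,  1.1727,  0.    ,  1.5708]), 'qd': array([ 0.0012, -0.0018,  0.0055, -0.0009, -0.0004, -0.0009]), 'effort': array([ -0.    , -40.6005,  25.4167,   0.0126,  -0.    ,  -0.    ]), 'ee_pos': array([0.5245, 0.    , 0.2446]), 'tool_rot': array([[-0.    ,  1.    , -0.0015],
       [ 1.    ,  0.    ,  0.    ],
       [ 0.    , -0.0015, -1.    ]]), 'contact_force': array([-0.2378,  0.3846, -0.6793]), 'torque': array([ 0.0106, -0.0262, -0.054 ]), 'gripper_force': 0.0, 'opening': 0.08530281513753789} 0.014
```

View pics/scene0.png

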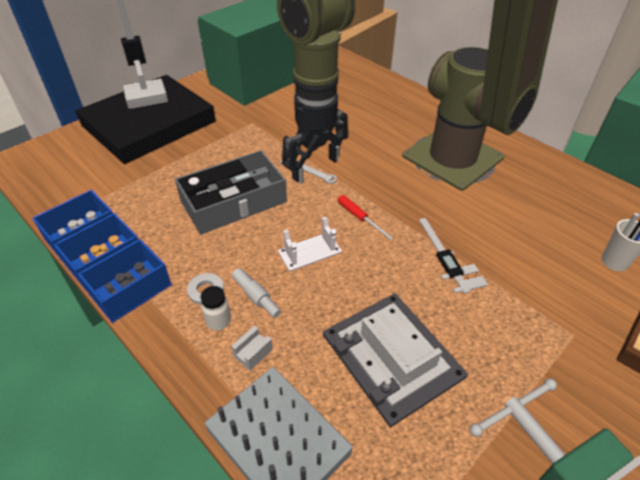

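View pics/side0.png

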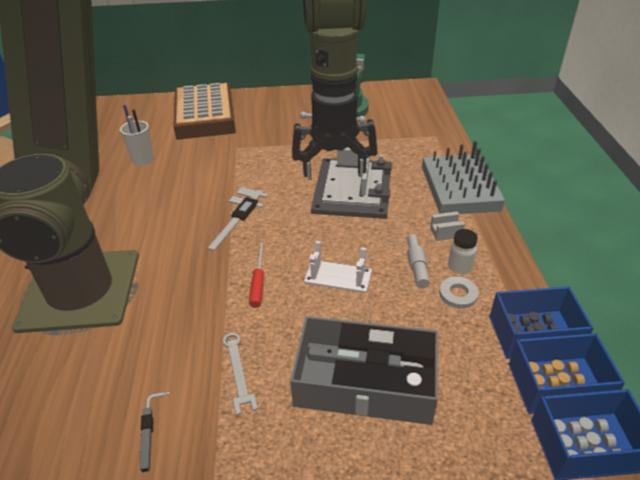

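```bash
python3 - <<'E'
import cv2,numpy as np
a=cv2.imread("pics/side0.png"); b=cv2.imread("pics/scene0.png")
r=lambda im,x,y,w,h,W,H: cv2.resize(im[y:y+h,x:x+w],(W,H),interpolation=cv2.INTER_CUBIC)
top=r(a,290,315,155,105,620,420); dec=r(a,120,385,60,90,180,270)
o=np.zeros((600,800,3),np.uint8); o[:420,:620]=top; o[:270,620:]=dec
o[420:600,:360]=r(a,295,235,90,60,270,180).repeat(1,0)[:, :270] if 0 else cv2.resize(a[235:295,285:405],(360,180),interpolation=cv2.INTER_CUBIC)
o[420:600,360:720]=cv2.resize(b[210:275,250:380],(360,180),interpolation=cv2.INTER_CUBIC)
cv2.imwrite("pics/crop1.png",o)
o=np.zeros((600,800,3),np.uint8)
o[:480,:640]=cv2.resize(b[280:430,300:500],(640,480),interpolation=cv2.INTER_CUBIC)
cv2.imwrite("pics/crop2.png",o[:480,:640])
E
```

```text
(no output)
```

View pics/crop1.png

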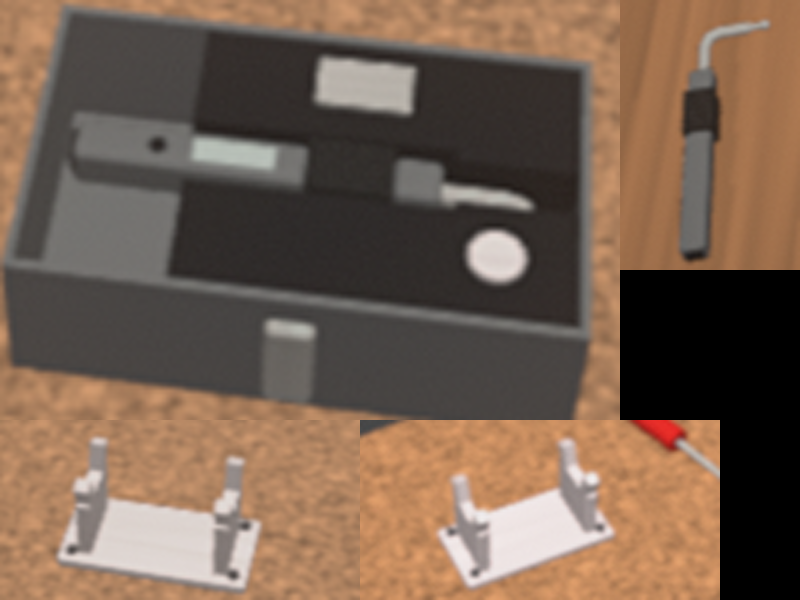

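View pics/crop2.png

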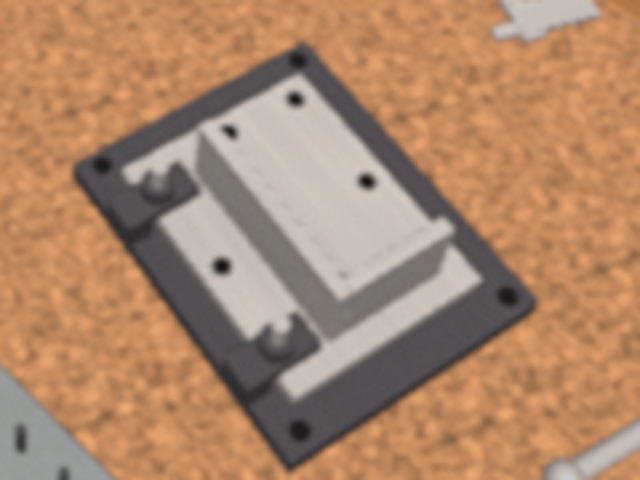

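Candidates: probe in the tray (side 310–425, 345–365) and a look‑alike on bare wood (side 148,430), lying on its side. The tray one fits: it is neck‑down in the tray with its tail in the scoop (−x end) and its neck to +x. The rest is at side (338,275). The bracket is at side (353,187), with its web on the +x side and its gusset at the +y end. Next I'll get rough positions from the fixed cameras.

```bash
python3 - <<'E'
from h import *
np.set_printoptions(precision=4,suppress=True)
s=cal("side"); c=cal("scene")
f=lambda x,y:(290+x/4,315+y/4)
print("tray top corners side", [ray(s,f(*p),.074)[:2] for p in [(65,10),(590,65),(588,330),(5,262)]])
print("probe tail/collar ends/neck", [ray(s,f(*p),z)[:2] for p,z in [((85,118),.07),((307,165),.07),((395,180),.07),((530,205),.06)]])
g=lambda x,y:(285+x/3,235+(y-420)/3)
print("rest base corners (top 8mm)", [ray(s,g(*p),.008)[:2] for p in [(62,555),(105,500),(260,520),(243,588)]])
h=lambda x,y:(300+x/3.2,280+y/3.2*150/150)
h=lambda x,y:(300+x*200/640,280+y*150/480)
print("bracket plate corners scene z=.015", [ray(c,h(*p),.012)[:2] for p in [(303,45),(535,300),(290,468),(77,170)]])
print("web outer corner top, web start top, gusset end", [ray(c,h(*p),.076)[:2] for p in [(340,300),(203,128),(450,228)]])
print("decoy", [ray(s,(120+x/3,385+y/3),.012)[:2] for x,y in [(75,255),(80,75),(85,30)]])
E
```

```text
tray top corners side [array([ 0.4568, -0.1821]), array([ 0.6776, -0.2346]), array([ 0.6464, -0.361 ]), array([ 0.4255, -0.3092])]
probe tail/collar ends/neck [array([ 0.4617, -0.2386]), array([ 0.5511, -0.2715]), array([ 0.5858, -0.2824]), array([ 0.6404, -0.2927])]
rest base corners (top 8mm) [array([ 0.4624, -0.0255]), array([0.4958, 0.0256]), array([ 0.6015, -0.0054]), array([ 0.5807, -0.0683])]
bracket plate corners scene z=.015 [array([0.4875, 0.201 ]), array([0.5312, 0.4115]), array([0.7075, 0.3771]), array([0.6601, 0.1667])]
web outer corner top, web start top, gusset end [array([0.645 , 0.3495]), array([0.6173, 0.2256]), array([0.5676, 0.364 ])]
decoy [array([ 0.198 , -0.4036]), array([ 0.1846, -0.3009]), array([ 0.1829, -0.2723])]
```

View pics/wrist0.png

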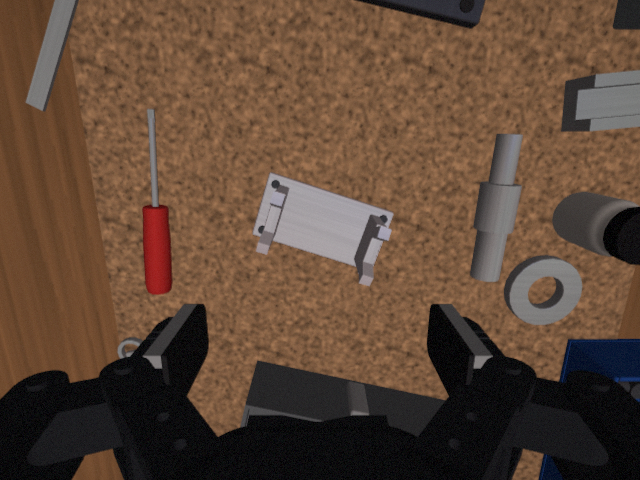

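Call:
arm_command(
  fingers=[0, 0, 0, 0, 0],
  translation=[
    [-0.4, -0.2, 0],
    [-0.8, -0.4, 0],
    [-1, -0.4, 0],
    [-1, -0.4, 0],
    [-1, -0.4, 0],
  ],
  roll=[-0.2, -0.4, -0.6, -0.8, -1],
)

```text
t: 0.78
ee_pos: [0.4846, -0.1004, 0.245]
tool_rot: [[-0.71, 0.704, -0.001], [0.704, 0.71, 0.0], [0.001, -0.0, -1.0]]
contact_force: [1.0, 0.7, -0.1]
opening: 0.0429
gripper_force: 0.0
```

Wrist view: rest base around (325,220), with corners (270,174), (392,213) and (254,233). The upper prong tops are near (278,198) and (384,233), the lower ones near (262,250) and (366,280). The near tray wall is at y≈370.

Call:
arm_command(
  fingers=[0, 0, 0, 0, 0],
  translation=[
    [-0.4, -0.4, 0],
    [-0.8, -0.8, 0],
    [-1, -1, 0],
    [-1, -1, 0],
    [-1, -1, 0],
  ],
  roll=[-0.2, -0.4, -0.6, -0.7, -0.7],
)

```text
t: 1.4
ee_pos: [0.4846, -0.2417, 0.2448]
tool_rot: [[-0.972, 0.235, -0.001], [0.235, 0.972, 0.001], [0.001, 0.0, -1.0]]
contact_force: [-0.0, -0.0, -0.2]
opening: 0.0426
gripper_force: 0.0
```

```bash
python3 - <<'E'
from h import *
np.set_printoptions(precision=4,suppress=True)
R=np.array([[0,1,-.0015],[1,0,0],[0,-.0015,-1]]);T=np.eye(4);T[:3,:3]=R;T[:3,3]=[.5245,0,.2446]
W=T@np.array(arm.calibration("wrist")["mount"]);w0=(cal("wrist")[0],W[:3,:3],W[:3,3])
a=[ray(w0,p,.008)[:2] for p in [(270,174),(392,213),(254,233)]]
print("base",a,"centre",(a[1]+a[2])/2, np.degrees(np.arctan2(*(a[1]-a[0])[::-1])), [np.linalg.norm(a[0]-a[i]) for i in (1,2)])
q=[ray(w0,p,.07)[:2] for p in [(278,198),(384,233),(262,250),(366,280)]]
print("prongs",q,np.mean(q,0))
c,im=snap("wrist","wrist1.png")
g=cv2.cvtColor(im,cv2.COLOR_BGR2HSV)
m=cv2.inRange(g,(0,0,0),(180,255,48)); 
print(arm.state()["ee_pos"],arm.state()["qpos"])
E
```

```text
base [array([0.4792, 0.0349]), array([ 0.5994, -0.0037]), array([ 0.4608, -0.0241])] centre [ 0.5301 -0.0139] -17.796321112784092 [np.float64(0.12624272807271456), np.float64(0.06182359975401672)]
prongs [array([0.4928, 0.0218]), array([ 0.581 , -0.0079]), array([ 0.4778, -0.0227]), array([ 0.5673, -0.0502])] [ 0.5297 -0.0147]
[ 0.4847 -0.2414  0.245 ] [-0.462   0.2891 -0.0982  1.1844  0.     -0.2248]
```

View pics/wrist1.png

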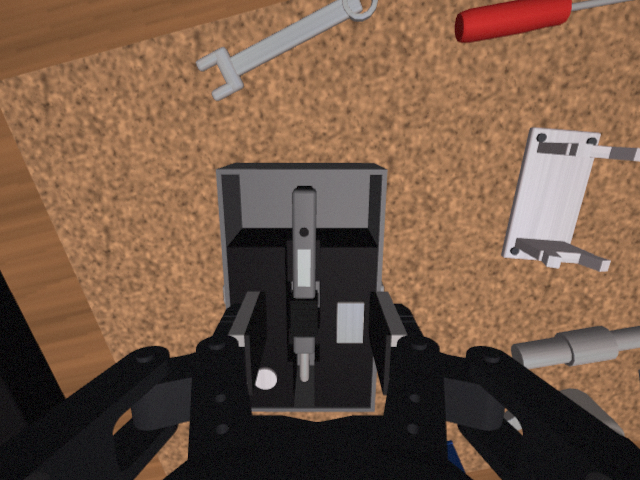

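Wrist view: the tray is aligned with the tool. The handle axis runs from the tail at (304,187) down to the collar at about (304,297) and the nose end at about (304,362).

```bash
python3 - <<'E'
from h import *
np.set_printoptions(precision=4,suppress=True)
im=cv2.imread("pics/wrist1.png"); c=cal("wrist"); g=im.max(2).astype(int)
for r in (192,205,215,232,240): 
    row=g[r,270:340]; k=np.diff(row); print(r,270+np.argmax(k[:33]),k[:33].max(),270+33+np.argmin(k[33:]),k[33:].min())
P={n:ray(c,p,.07) for n,p in dict(tail=(304.5,187.5),c0=(304.5,297.5),nose=(304.5,363)).items()}
for k,v in P.items(): print(k,v[:2])
d=P["nose"]-P["tail"]; print(np.linalg.norm(d),np.linalg.norm(P["c0"]-P["tail"]),np.degrees(np.arctan2(d[1],d[0])))
u=d/np.linalg.norm(d)
tp=P["tail"]+u*.023; print("probe_tail",tp)
s=arm.state(); R=np.array(s["tool_rot"]); print("to go tool xy", (R.T@(tp-s["ee_pos"]))[:2], "tool y ang",np.degrees(np.arctan2(R[1,1],R[0,1])))
E
```

```text
192 293 13 314 -15
205 293 16 313 -16
215 293 14 312 -16
232 292 42 315 -52
240 292 34 315 -39
tail [ 0.4528 -0.2436]
c0 [ 0.5471 -0.2674]
nose [ 0.6117 -0.2838]
0.16389248946665144 0.09726103459666567 -14.20626385812608
probe_tail [ 0.4751 -0.2492  0.07  ]
to go tool xy [ 0.0073 -0.0099] tool y ang 76.41004644781403
```

Call:
arm_command(
  fingers=[0, 0, 0, 0],
  translation=[
    [0.03, -0.05, 0.4],
    [0.07, -0.1, 0.8],
    [0.07, -0.1, 1],
    [0.07, -0.1, 1],
  ],
  roll=[0, 0.01, 0.01, 0.01],
)

```text
t: 1.95
ee_pos: [0.4744, -0.2482, 0.1437]
tool_rot: [[-0.97, 0.241, -0.004], [0.241, 0.97, 0.002], [0.004, 0.001, -1.0]]
contact_force: [-0.0, -0.8, 0.0]
opening: 0.0428
gripper_force: 0.0
```

```bash
python3 - <<'E'
from h import *
np.set_printoptions(precision=4,suppress=True)
c,im=snap("wrist","wrist2.png"); s=arm.state(); g=im.max(2).astype(int)
R=np.array(s["tool_rot"]); print(s["ee_pos"],s["tool_rot"])
print("predicted pixel tcp-axis at z=.07:",proj(c,[*s["ee_pos"][:2],.07]), "tail end pred",proj(c,[.4528,-.2436,.07]))
E
```

```text
[ 0.4756 -0.2488  0.1451] [[-0.9705  0.2409 -0.0012]
 [ 0.2409  0.9705  0.0006]
 [ 0.0013  0.0003 -1.    ]]
predicted pixel tcp-axis at z=.07: [315.6723 267.2496] tail end pred [314.8247 227.8531]
```

View pics/wrist2.png

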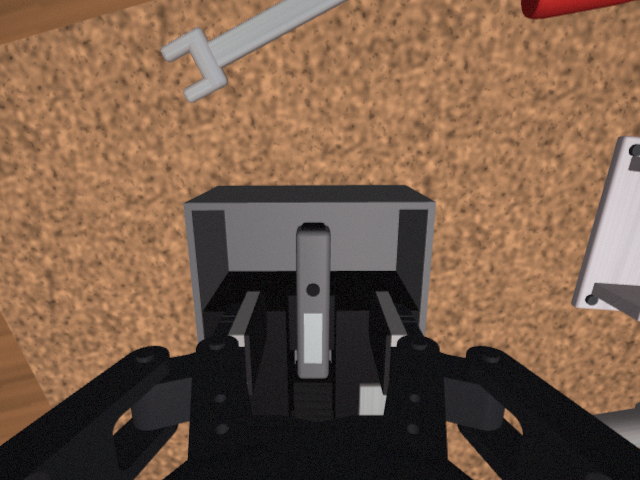

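Handle is centred at column 313 with its tail end at row 225, against a tool axis at 316. I'll shift 1.5 mm, descend and grip the tail.

Call:
arm_command(
  fingers=[0, 0, 0, 0, -1, -1, -1, -1],
  translation=[
    [0, -0.015, 0.3],
    [0, -0.015, 0.6],
    [0, -0.015, 0.9],
    [0, -0.015, 0.9],
    [0, -0.015, 0.9],
    [0, -0.015, 0.9],
    [0, -0.015, 0.9],
    [0, -0.015, 0.9],
  ],
  roll=[0, 0, 0, 0, 0, 0, 0, 0],
  force=80,
)

```text
t: 3.0
ee_pos: [0.4771, -0.2517, 0.0573]
tool_rot: [[-0.971, 0.241, 0.004], [0.241, 0.971, -0.002], [-0.004, -0.001, -1.0]]
contact_force: [-0.6, 1.1, 6.4]
opening: 0.0183
gripper_force: 78.3
```

Call:
arm_command(
  fingers=[-1, -1, -1, -1, -1, -1, -1],
  translation=[
    [0, 0, -0.1],
    [0, 0, -0.25],
    [0, 0, -0.4],
    [0, 0, -0.6],
    [0, 0, -0.8],
    [0, 0, -1],
    [0, 0, -1],
  ],
  roll=[0, 0, 0, 0, 0, 0, 0],
)

```text
t: 3.88
ee_pos: [0.4769, -0.2517, 0.1576]
tool_rot: [[-0.97, 0.241, 0.004], [0.241, 0.97, -0.002], [-0.004, -0.001, -1.0]]
contact_force: [0.4, 0.0, -2.0]
opening: 0.0187
gripper_force: 78.1
```

```bash
python3 - <<'E'
from h import *
np.set_printoptions(precision=4,suppress=True)
s=arm.state();print(s["ee_pos"],s["tool_rot"],s["opening"],s["gripper_force"],s["qpos"])
a,ia=snap("side","side1.png");b,ib=snap("scene","scene1.png");c,ic=snap("wrist","wrist3.png")
P=s["ee_pos"]+np.array([0,0,.005]);R=s["tool_rot"]
tip=lambda x:P-np.array(R)[:,0]*(x+.092)
o=np.zeros((600,800,3),np.uint8)
u=proj(a,tip(-.02)).astype(int);v=proj(b,tip(-.02)).astype(int);print(u,v,proj(a,tip(.075)),proj(b,tip(.075)))
o[:300,:400]=cv2.resize(ia[u[1]-75:u[1]+75,u[0]-100:u[0]+100],(400,300),interpolation=2)
o[:300,400:]=cv2.resize(ib[v[1]-75:v[1]+75,v[0]-100:v[0]+100],(400,300),interpolation=2)
o[300:,:400]=cv2.resize(ic,(400,300))
cv2.imwrite("pics/crop3.png",o)
E
```

```text
[ 0.4769 -0.2517  0.1576] [[-0.9705  0.2411  0.004 ]
 [ 0.2411  0.9705 -0.0021]
 [-0.0044 -0.0011 -1.    ]] 0.01869287408896859 78.08609962463379 [-0.4857  0.3329 -0.2713  0.962  -0.     -0.2421]
[365 318] [226 147] [428.3001 325.1075] [186.0876 160.6238]
```

View pics/crop3.png

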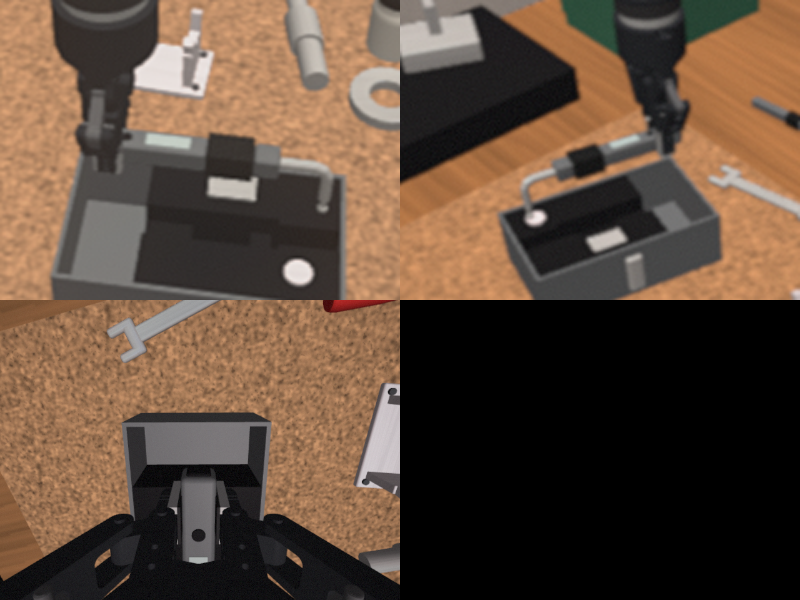

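The probe hangs level from the tail and clears the tray. Next I'll carry it to above the rest.

Call:
arm_command(
  fingers=[-1, -1, -1, -1, -1],
  translation=[
    [0.03, 0.1, 0],
    [0.09, 0.3, 0],
    [0.17, 0.55, 0],
    [0.23, 0.8, 0],
    [0.3, 1, 0],
  ],
  roll=[0, 0, 0, 0, 0],
)

```text
t: 4.65
ee_pos: [0.4697, -0.1442, 0.1549]
tool_rot: [[-0.971, 0.24, -0.001], [0.24, 0.971, 0.001], [0.001, 0.001, -1.0]]
contact_force: [0.6, -0.6, -2.4]
opening: 0.0188
gripper_force: 78.2
```

Call:
arm_command(
  fingers=[-1, -1, -1, -1, -1],
  translation=[
    [0.07, 0.25, 0],
    [0.15, 0.5, 0],
    [0.22, 0.75, 0],
    [0.28, 0.93, 0],
    [0.3, 1, 0],
  ],
  roll=[0, 0, 0, 0, 0],
)

```text
t: 5.28
ee_pos: [0.4644, -0.0405, 0.155]
tool_rot: [[-0.971, 0.239, -0.001], [0.239, 0.971, 0.0], [0.001, 0.0, -1.0]]
contact_force: [-1.0, -0.4, -0.8]
opening: 0.0187
gripper_force: 78.2
```

Call:
arm_command(
  fingers=[-1, -1, -1, -1, -1],
  translation=[
    [0.06, 0.15, 0],
    [0.12, 0.35, 0],
    [0.165, 0.478, 0],
    [0.165, 0.478, 0],
    [0.165, 0.478, 0],
  ],
  roll=[0.03, 0.06, 0.085, 0.085, 0.085],
)

```text
t: 5.9
ee_pos: [0.4609, 0.0077, 0.1552]
tool_rot: [[-0.952, 0.305, -0.0], [0.305, 0.952, -0.0], [-0.0, -0.0, -1.0]]
contact_force: [-0.4, -0.7, -1.4]
opening: 0.0189
gripper_force: 78.3
```

```bash
python3 - <<'E'
from h import *
np.set_printoptions(precision=4,suppress=True)
s=arm.state();R=np.array(s["tool_rot"]);print(s["ee_pos"],R,s["qpos"])
a,ia=snap("side","side2.png");b,ib=snap("scene","scene2.png");c,ic=snap("wrist","wrist4.png")
o=np.zeros((600,800,3),np.uint8)
o[:300,:400]=cv2.resize(ia[185:335,250:450],(400,300),interpolation=2)
o[:300,400:]=cv2.resize(ib[140:290,210:410],(400,300),interpolation=2)
o[300:,:400]=cv2.resize(ic,(400,300))
# scene bracket crop unobstructed by the arm (side)
o[300:,400:]=cv2.resize(ia[140:230,300:420],(400,300),interpolation=2)
cv2.imwrite("pics/crop4.png",o)
E
```

```text
[0.4609 0.0077 0.1552] [[-0.9523  0.3051 -0.0001]
 [ 0.3051  0.9523 -0.0004]
 [-0.     -0.0004 -1.    ]] [ 0.017   0.2128 -0.4512  0.9069 -0.0004  0.327 ]
```

View pics/crop4.png

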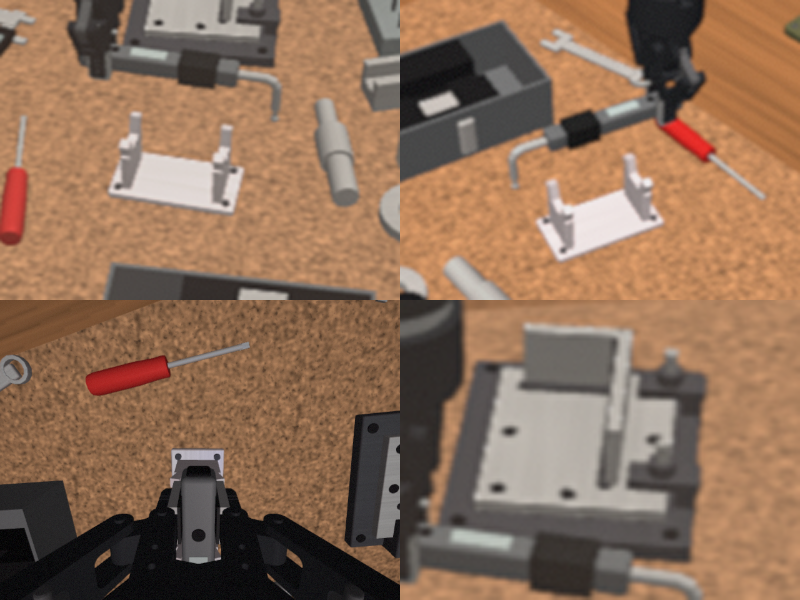

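```bash
python3 - <<'E'
from h import *
np.set_printoptions(precision=4,suppress=True)
a=cal("side");b=cal("scene")
q=[ray(a,p,.07)[:2] for p in [(318,242.5),(313,255),(363.5,248.5),(359,262.5)]]; print(q,np.mean(q,0))
q=[ray(b,p,.07)[:2] for p in [(210+x/2,140+y/2) for x,y in [(152,183),(166,212),(229,157),(246,183)]]]; print(q,np.mean(q,0))
# probe position in side: collar top ends, for grip offset
for x in (-.115,-.018,.018,.038,.075):
    s=arm.state();P=s["ee_pos"]+np.array([0,0,.005]);u=-np.array(s["tool_rot"])[:,0]
    p=P+u*(x+.090); print(x,(proj(a,p)-[250,185])*2,(proj(b,p)-[210,140])*2+[400,0])
E
```

```text
[array([0.4925, 0.0174]), array([ 0.4798, -0.0187]), array([ 0.5819, -0.01  ]), array([ 0.5676, -0.0493])] [ 0.5304 -0.0151]
[array([ 0.5666, -0.048 ]), array([ 0.5841, -0.0058]), array([ 0.478 , -0.0192]), array([0.4929, 0.0223])] [ 0.5304 -0.0127]
-0.115 [76.3457 50.2486] [680.7597  93.4713]
-0.018 [175.3795  63.2605] [597.3437 120.5011]
0.018 [212.9944  68.2027] [565.0959 130.9506]
0.038 [234.0981  70.9755] [546.8643 136.8583]
0.075 [273.5356  76.1571] [512.5229 147.9862]
```

Rest middle ≈ (0.530, −0.014), yaw −17.8°; all three views agree and the probe is centred over it. I'll lower it now.

Call:
arm_command(
  fingers=[-1, -1, -1, -1, -1, -1, -1, -1],
  translation=[
    [0, 0, 0.2],
    [0, 0, 0.4],
    [0, 0, 0.6],
    [0, 0, 0.75],
    [0, 0, 0.85],
    [0, 0, 0.91],
    [0, 0, 0.95],
    [0, 0, 0.95],
  ],
  roll=[0, 0, 0, 0, 0, 0, 0, 0],
)

```text
t: 7.05
ee_pos: [0.4612, 0.0079, 0.0604]
tool_rot: [[-0.952, 0.305, 0.0], [0.305, 0.952, -0.0], [-0.0, -0.0, -1.0]]
contact_force: [0.3, -1.1, -1.0]
opening: 0.0185
gripper_force: 78.4
```

Call:
arm_command(
  fingers=[-1, -1, -1, -0.5, -0.3, -0.1, 0, 0],
  translation=[
    [0, 0, 0.015],
    [0, 0, 0.025],
    [0, 0, 0.025],
    [0, 0, 0.025],
    [0, 0, 0.025],
    [0, 0, 0.025],
    [0, 0, 0.025],
    [0, 0, 0.025],
  ],
  roll=[0, 0, 0, 0, 0, 0, 0, 0],
)

```text
t: 8.05
ee_pos: [0.461, 0.008, 0.0577]
tool_rot: [[-0.952, 0.305, -0.0], [0.305, 0.952, -0.0], [0.0, -0.0, -1.0]]
contact_force: [0.7, -1.2, -0.1]
opening: 0.0427
gripper_force: 0.0
```

Call:
arm_command(
  fingers=[0, 0, 0, 0, 0],
  translation=[
    [0, 0, -0.1],
    [0, 0, -0.3],
    [0, 0, -0.6],
    [0, 0, -1],
    [0, 0, -1],
  ],
  roll=[0, 0, 0, 0, 0],
)

```text
t: 8.68
ee_pos: [0.4638, 0.008, 0.1614]
tool_rot: [[-0.952, 0.305, 0.007], [0.305, 0.952, 0.0], [-0.007, 0.002, -1.0]]
contact_force: [0.3, 0.0, -1.9]
opening: 0.0426
gripper_force: 0.0
```

```bash
python3 - <<'E'
from h import *
np.set_printoptions(precision=4,suppress=True)
s=arm.state();R=np.array(s["tool_rot"]);print(s["ee_pos"],s["opening"])
a,ia=snap("side","side3.png");b,ib=snap("scene","scene3.png");c,ic=snap("wrist","wrist5.png")
mid=np.array([.530,-.0143,.062]);u=np.array([.952,-.306,0])
for n,k,im in (("side",a,ia),("scene",b,ib)):
    hsv=cv2.cvtColor(im,cv2.COLOR_BGR2HSV);x,y=proj(k,mid+u*.019+[0,0,.0]).astype(int)
    m=cv2.inRange(hsv,(0,0,0),(180,255,75))[y-25:y+25,x-40:x+40]
    nn,l,st,ce=cv2.connectedComponentsWithStats(m); i=1+np.argmax(st[1:,4]); print(n,(x,y),st[i],ce[i]+[x-40,y-25])
    print(" pred collar ends",proj(k,mid+u*.001),proj(k,mid+u*.037))
o=np.zeros((600,800,3),np.uint8)
o[:300,:400]=cv2.resize(ia[185:335,250:450],(400,300),interpolation=2)
o[:300,400:]=cv2.resize(ib[170:320,230:430],(400,300),interpolation=2)
o[300:,:400]=cv2.resize(ic,(400,300))
cv2.imwrite("pics/crop5.png",o)
E
```

```text
[0.4638 0.008  0.1614] 0.042579935864415344
side (np.int64(347), np.int64(256)) [ 29  17  23  17 270] [347.8037 256.0259]
 pred collar ends [338.4521 254.7477] [356.1534 257.3011]
scene (np.int64(301), np.int64(236)) [ 31  18  37  16 243] [304.1646 235.7407]
 pred collar ends [308.5902 233.9029] [293.5119 239.143 ]
```

The collar blob in the side view, (348,256), matches the predicted resting place, so the probe lies in the rest. Next I'll go over the bracket to measure it.

Call:
arm_command(
  fingers=[0, 0],
  translation=[
    [-0.18, 0.5, -0.18],
    [-0.37, 1, -0.35],
  ],
  roll=[0, 0],
)

```text
t: 9.07
ee_pos: [0.5261, 0.0922, 0.1918]
tool_rot: [[-0.952, 0.307, -0.003], [0.307, 0.952, -0.001], [0.003, -0.002, -1.0]]
contact_force: [0.7, -0.7, -0.4]
opening: 0.043
gripper_force: 0.0
```

Call:
arm_command(
  fingers=[0, 0],
  translation=[
    [-0.18, 0.5, -0.18],
    [-0.37, 1, -0.35],
  ],
  roll=[0, 0],
)

```text
t: 9.32
ee_pos: [0.5926, 0.177, 0.2267]
tool_rot: [[-0.952, 0.305, -0.003], [0.305, 0.952, -0.001], [0.002, -0.002, -1.0]]
contact_force: [0.9, 0.4, -0.1]
opening: 0.0428
gripper_force: 0.0
```

Call:
arm_command(
  fingers=[0, 0, 0, 0],
  translation=[
    [-0.18, 0.5, -0.18],
    [-0.37, 1, -0.35],
    [-0.37, 1, -0.35],
    [-0.37, 1, -0.35],
  ],
  roll=[0, 0, 0, 0],
)

```text
t: 9.82
ee_pos: [0.6573, 0.2593, 0.2605]
tool_rot: [[-0.952, 0.305, -0.004], [0.305, 0.952, -0.002], [0.003, -0.003, -1.0]]
contact_force: [-0.7, 0.2, -0.3]
opening: 0.0428
gripper_force: 0.0
```

```bash
python3 - <<'E'
from h import *
np.set_printoptions(precision=4,suppress=True)
s=arm.state();print(s["ee_pos"],s["qd"].round(3)); 
c,im=snap("wrist","br1.png"); np.savez("br1.npz",K=c[0],R=c[1],o=c[2]); print(c[2])
O=np.array([.5916,.2891,0]);a=np.radians(-11.7);Rb=np.array([[np.cos(a),-np.sin(a),0],[np.sin(a),np.cos(a),0],[0,0,1]])
for p in [(30,-60,76),(30,60,76),(-41,60,76),(40,70,76),(22,-52,26),(22,52,26),(-30,52,26)]: print(p,proj(c,O+Rb@np.array(p)/1000))
E
```

```text
[0.6573 0.2593 0.2605] [-0.014 -0.032 -0.031  0.002  0.     0.002]
[0.589  0.2818 0.3892]
(30, -60, 76) [259.5183 180.5873]
(30, 60, 76) [403.5334 164.9739]
(-41, 60, 76) [399.55    71.8857]
(40, 70, 76) [416.1065 175.8516]
(22, -52, 26) [274.4158 165.1932]
(22, 52, 26) [383.0861 153.2856]
(-30, 52, 26) [379.7505  94.9302]
```

```bash
python3 -c "
import cv2
im=cv2.imread('pics/br1.png'); cv2.imwrite('pics/br1c.png',cv2.resize(im[50:200,235:435],(800,600),interpolation=cv2.INTER_CUBIC))"
```

```text
(no output)
```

View pics/br1c.png

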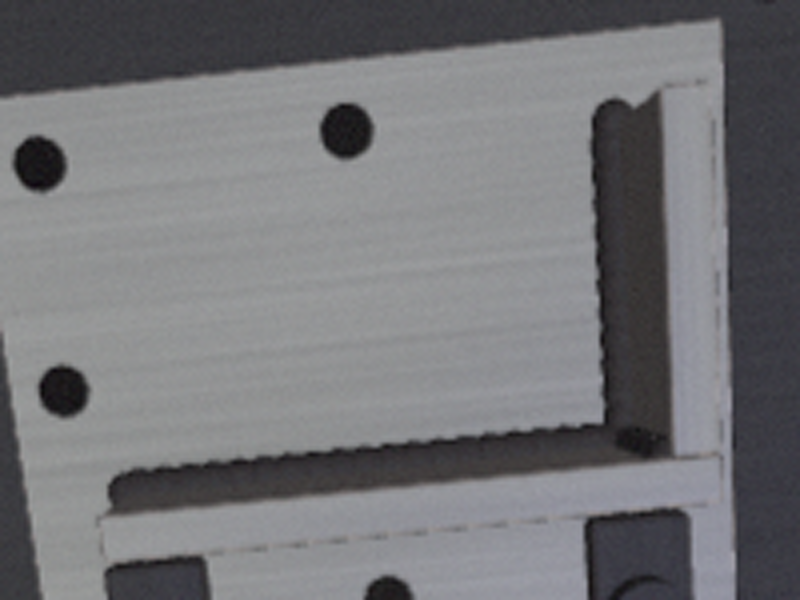

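Enlarged bracket view: the bead toe runs from about (130,468) to the inside corner (605,428) and up to (594,115). The inner top edges run from (100,517) to the corner (672,455) and up to (660,88).

```bash
python3 - <<'E'
from h import *
from scipy.optimize import least_squares
np.set_printoptions(precision=4,suppress=True)
d=np.load("br1.npz");c=(d["K"],d["R"],d["o"])
px=lambda X,Y:(235+(X+.5)/4-.5,50+(Y+.5)/4-.5)
pts=[((100,517),(30,-60,76)),((672,455),(30,60,76)),((660,88),(-41,60,76))]
W=np.array([ray(c,px(*p),b[2]/1000)[:2] for p,b in pts]);B=np.array([b[:2] for _,b in pts])/1000
toe=np.array([ray(c,px(*p),.026)[:2] for p in [(130,468),(600,428.5),(605,420),(595,125)]])
def fit(W,B):
    Wc,Bc=W.mean(0),B.mean(0);H=(B-Bc).T@(W-Wc);a=np.arctan2(H[0,1]-H[1,0],H[0,0]+H[1,1])
    R=np.array([[np.cos(a),-np.sin(a)],[np.sin(a),np.cos(a)]]);return a,R,Wc-R@Bc
a,R,o=fit(W,B);print("yaw",np.degrees(a),"origin",o,"res mm",(W-B@R.T-o)*1e3)
print("toe in bracket mm (expect x=25 / y=55)",(toe-o)@R*1e3)
for n,b in dict(start=(22,-52),corner=(22,52),end=(-30,52)).items(): print(n,o+R@np.array(b)/1000)
# scene cross-check of top outer corners
b=cal("scene");h=lambda x,y:(300+x*200/640,280+y*150/480)
print("scene outer corner/start/gusset end in bracket",[((ray(b,h(*p),.076)[:2]-o)@R*1e3) for p in [(340,300),(203,128),(450,228)]])
E
```

```text
yaw -11.974738562337391 origin [0.5905 0.2892] res mm [[ 0.0787  0.5145]
 [-0.666  -0.3385]
 [ 0.5873 -0.176 ]]
toe in bracket mm (expect x=25 / y=55) [[ 23.951  -58.9405]
 [ 26.1828  53.4696]
 [ 24.3352  54.7525]
 [-40.667   55.8483]]
start [0.6013 0.2338]
corner [0.6228 0.3355]
end [0.572  0.3463]
scene outer corner/start/gusset end in bracket [array([40.7486, 70.2376]), array([ 39.3849, -56.7061]), array([-37.9693,  68.381 ])]
```

Call:
arm_command(
  fingers=[0, 0],
  translation=[
    [0.03, -0.5, 0.16],
    [0.063, -1, 0.32],
  ],
  roll=[0, 0],
)

```text
t: 10.12
ee_pos: [0.6197, 0.1643, 0.2298]
tool_rot: [[-0.952, 0.305, -0.001], [0.305, 0.952, -0.001], [0.001, -0.001, -1.0]]
contact_force: [0.1, -0.6, 0.3]
opening: 0.0428
gripper_force: 0.0
```

Call:
arm_command(
  fingers=[0, 0],
  translation=[
    [0.03, -0.5, 0.16],
    [0.063, -1, 0.32],
  ],
  roll=[0, 0],
)

```text
t: 10.38
ee_pos: [0.5823, 0.0704, 0.1981]
tool_rot: [[-0.952, 0.307, -0.001], [0.307, 0.952, -0.001], [0.001, -0.001, -1.0]]
contact_force: [0.6, -1.0, 1.0]
opening: 0.0427
gripper_force: 0.0
```

Call:
arm_command(
  fingers=[0, 0, 0, 0, 0],
  translation=[
    [0.03, -0.5, 0.16],
    [0.063, -0.99, 0.32],
    [0.063, -0.99, 0.32],
    [0.063, -0.99, 0.32],
    [0.063, -0.99, 0.32],
  ],
  roll=[0, 0, 0, 0, 0],
)

```text
t: 11.0
ee_pos: [0.5493, -0.0186, 0.1674]
tool_rot: [[-0.952, 0.305, 0.001], [0.305, 0.952, 0.0], [-0.001, 0.001, -1.0]]
contact_force: [0.1, -0.2, 1.1]
opening: 0.0424
gripper_force: 0.0
```

```bash
python3 - <<'E'
from h import *
np.set_printoptions(precision=4,suppress=True)
s=arm.state();print(s["ee_pos"],s["tool_rot"]); R=np.array(s["tool_rot"])
c,im=snap("wrist","wr6.png"); g=cv2.GaussianBlur(im.max(2),(3,3),0).astype(int)
mid=np.array([.530,-.0143,.072]);u=np.array([.952,-.306,0])
for x in (-.105,-.09,-.08,-.06,-.05,-.03):   # probe-frame stations on handle top
    p=mid+u*(x+.019); q=proj(c,p); r=int(round(q[1])); x0=int(q[0]);
    print(x,q,g[r,x0-30:x0+31:2])
q=[proj(c,mid+u*(x+.019)) for x in (-.115,-.018,.018)];print(q)
x0=int(q[0][0]);r0=int(q[0][1]);print("tail col profile",r0-12,g[r0-12:r0+13,x0]);r1=int(q[1][1]);print("collar edge",r1-12,g[r1-12:r1+13,x0])
print("tcp px",proj(c,[*s["ee_pos"][:2],.072]))
E
```

```text
[ 0.5493 -0.0186  0.1674] [[-0.9525  0.3045  0.0013]
 [ 0.3045  0.9525  0.0002]
 [-0.0012  0.0006 -1.    ]]
-0.105 [313.0266  70.4128] [125 128 135 131 127 132 139  80  72  88  95  95  95  95  95  95  95  96
  96  97  98  97  96  87  76 118 130 134 147 146 142]
-0.09 [313.1033  99.4645] [134 130 129 136 133 127 129  88  69  86  94  94  96  95  97  98  98  97
  99  99  98  99  97  87  80 137 137 128 135 137 137]
-0.08 [313.1527 118.1939] [179 181 183 183 178 177 179 124  69  86  96  96  77  31  29  28  28  29
  31  60 100 100  96  84  90 168 182 184 181 179 183]
-0.06 [313.2479 154.2088] [182 182 183 185 185 181 182 148  71  85  96 135 164 165 166 165 166 165
 166 168 154 108  97  81 114 182 185 186 182 182 186]
-0.05 [313.2936 171.531 ] [183 182 181 184 184 181 184 148  68  82  96 130 164 165 166 166 166 167
 168 167 150 106  97  82 125 182 186 186 184 183 186]
-0.03 [313.3817 204.8895] [184 185 183 186 184 183 184 167  80  80  95 102 110 110 112 113 113 114
 114 115 112 104  93  81 147 185 189 186 186 186 187]
[array([312.9737,  50.3755]), array([313.4325, 224.1239]), array([313.5763, 278.5927])]
tail col profile 38 [118 124 129 134 136 136 132 127 123 123 120  89  42  23  32  49  66  76
  83  90  94  94  94  95  94]
collar edge 212 [ 99 100  99  99  99 100 100 100  98  93  84  62  32  16  18  23  24  23
  23  23  22  23  23  22  23]
tcp px [316.4371 253.0339]
```

Call:
arm_command(
  fingers=[0, 0, 0, 0],
  translation=[
    [0.01, -0.01, 0.25],
    [0.01, -0.01, 0.5],
    [0.01, -0.01, 0.7],
    [0.01, -0.01, 0.7],
  ],
  roll=[0, 0, 0, 0],
)

```text
t: 11.55
ee_pos: [0.5467, -0.0189, 0.0955]
tool_rot: [[-0.953, 0.304, -0.003], [0.304, 0.953, 0.0], [0.003, -0.001, -1.0]]
contact_force: [-0.2, -0.1, 0.3]
opening: 0.0422
gripper_force: 0.0
```

Call:
arm_command(
  fingers=[0, 0, 0, -1, -1, -1, -1, -1],
  translation=[
    [0, 0, 0.2],
    [0, 0, 0.395],
    [0, 0, 0.395],
    [0, 0, 0.395],
    [0, 0, 0.395],
    [0, 0, 0.395],
    [0, 0, 0.395],
    [0, 0, 0.395],
  ],
  roll=[0, 0, 0, 0, 0, 0, 0, 0],
  force=80,
)

```text
t: 12.55
ee_pos: [0.5489, -0.0203, 0.0588]
tool_rot: [[-0.952, 0.306, 0.003], [0.306, 0.952, -0.001], [-0.003, -0.0, -1.0]]
contact_force: [-1.1, -2.0, 6.0]
opening: 0.023
gripper_force: 78.9
```

Call:
arm_command(
  fingers=[-1, -1, -1, -1, -1, -1],
  translation=[
    [0, 0, -0.05],
    [0, 0, -0.2],
    [0, 0, -0.4],
    [0, 0, -0.7],
    [0, 0, -1],
    [0, 0, -1],
  ],
  roll=[0, 0, 0, 0, 0, 0],
)

```text
t: 13.3
ee_pos: [0.55, -0.0197, 0.1604]
tool_rot: [[-0.952, 0.305, 0.006], [0.305, 0.952, 0.0], [-0.006, 0.002, -1.0]]
contact_force: [0.0, -0.1, -2.0]
opening: 0.023
gripper_force: 78.4
```

Call:
arm_command(
  fingers=[-1, -1, -1, -1, -1],
  translation=[
    [0.06, 0.15, 0],
    [0.14, 0.35, 0],
    [0.22, 0.6, 0],
    [0.32, 0.8, 0],
    [0.4, 1, 0],
  ],
  roll=[0, 0, 0, 0, 0],
)

```text
t: 13.92
ee_pos: [0.5383, 0.0893, 0.1555]
tool_rot: [[-0.953, 0.304, -0.004], [0.304, 0.953, 0.0], [0.004, -0.001, -1.0]]
contact_force: [1.0, 0.1, -2.1]
opening: 0.0227
gripper_force: 78.5
```

Call:
arm_command(
  fingers=[-1, -1, -1, -1, -1, -1, -1, -1, -1],
  translation=[
    [0.08, 0.2, 0],
    [0.18, 0.45, 0],
    [0.26, 0.7, 0],
    [0.34, 0.85, 0],
    [0.4, 1, 0],
    [0.4, 1, 0],
    [0.4, 1, 0],
    [0.4, 1, 0],
    [0.4, 1, 0],
  ],
  roll=[-0.1, -0.3, -0.5, -0.7, -0.85, -1, -1, -1, -1],
)

```text
t: 15.05
ee_pos: [0.5323, 0.195, 0.157]
tool_rot: [[-0.89, -0.457, -0.001], [-0.457, 0.89, -0.0], [0.001, 0.0, -1.0]]
contact_force: [-0.5, 0.4, -2.0]
opening: 0.0229
gripper_force: 78.5
```

```bash
cat > ball.py <<'E'
from h import *
np.set_printoptions(precision=4,suppress=True,linewidth=150)
def pred():
    s=arm.state();R=np.array(s["tool_rot"]);u=-R[:,0];z=-R[:,2]
    return s,u,s["ee_pos"]+z*.005+u*.0745-z*.048
def look(tag):
    s,u,b=pred();print(s["ee_pos"],"yaw",np.degrees(np.arctan2(u[1],u[0])),"F",s["contact_force"],"ball pred",b)
    for n in ("side","scene"):
        c,im=snap(n,n+tag+".png"); bg=cv2.imread("pics/%s0.png"%n)
        d=cv2.absdiff(im,bg).max(2)>28
        q=proj(c,b);m=np.zeros_like(d);x,y=q.round().astype(int);m[y-35:y+15,x-14:x+15]=d[y-35:y+15,x-14:x+15]
        nn,l,st,ce=cv2.connectedComponentsWithStats(m.astype(np.uint8))
        bot=proj(c,b-[0,0,.004]);print(n,"ball pred",q,"bottom",bot)
        for r in range(y-12,y+10): 
            k=np.flatnonzero(m[r]); 
            if len(k): print("   ",r,k.min(),k.max(),len(k))
E
python3 -c "
from ball import *
look('7')"
```

```text
[0.5323 0.195  0.157 ] yaw 27.163861311891473 F [-0.5059  0.4049 -1.9707] ball pred [0.5986 0.229  0.1139]
side ball pred [356.9429 163.3857] bottom [356.9047 164.8596]
    151 343 371 22
    152 343 371 21
    153 343 371 19
    154 343 371 18
    155 343 371 17
    156 343 370 15
    157 358 368 11
    158 358 367 9
    159 358 366 6
    160 358 366 6
    161 358 366 5
    162 358 366 6
    163 357 366 8
    164 357 366 8
    165 358 366 6
    166 358 366 5
    167 358 366 7
    168 358 366 7
    169 357 366 10
    170 357 366 10
    171 357 366 10
    172 357 366 10
scene ball pred [373.3055 303.1458] bottom [373.1201 304.4554]
    291 373 377 5
    292 373 377 5
    293 373 377 5
    294 373 377 5
    295 373 376 4
    296 372 376 5
    297 372 376 5
    298 372 377 6
    299 372 376 5
    300 372 376 5
    301 372 376 5
    302 372 376 5
    303 372 374 3
    304 371 375 5
    305 371 375 5
    306 372 375 4
```

Call:
arm_command(
  fingers=[-1, -1, -1, -1, -1, -1, -1],
  translation=[
    [-0.04, 0.03, 0],
    [-0.04, 0.03, 0.15],
    [-0.04, 0.03, 0.35],
    [-0.04, 0.03, 0.55],
    [-0.04, 0.03, 0.74],
    [-0.04, 0.03, 0.74],
    [-0.04, 0.03, 0.74],
  ],
  roll=[0, 0, 0, 0, 0, 0, 0],
)

```text
t: 16.02
ee_pos: [0.5349, 0.1995, 0.0834]
tool_rot: [[-0.889, -0.457, 0.0], [-0.457, 0.889, -0.0], [0.0, -0.0, -1.0]]
contact_force: [-0.3, 0.7, -1.4]
opening: 0.0226
gripper_force: 78.5
```

```bash
cp pics/side3.png pics/side0.png; python3 -c "
from ball import *
look('8')
print('seam start proj', [proj(cal(n),[.6013,.2338,.030]) for n in ('side','scene')])"
```

```text
[0.5349 0.1995 0.0834] yaw 27.21938880057408 F [-0.3166  0.7219 -1.3569] ball pred [0.6012 0.2336 0.0404]
side ball pred [357.1001 188.317 ] bottom [357.063  189.6821]
    176 343 360 16
    177 343 360 12
    178 343 360 10
    179 343 360 9
    180 343 360 9
    181 343 360 9
    182 343 360 9
    183 343 360 7
    184 357 360 4
    185 357 359 3
    186 357 359 3
    187 357 359 3
    188 357 359 3
    189 357 359 3
    190 358 359 2
scene ball pred [370.9729 328.2582] bottom [370.8042 329.4243]
    316 371 375 2
    319 371 372 2
    320 370 373 4
    321 370 373 4
    322 371 373 3
    324 373 374 2
    325 373 373 1
seam start proj [array([357.0542, 191.7939]), array([370.5599, 331.3711])]
```

Call:
arm_command(
  fingers=[-1, -1, -1, -1, -1, -1, -1],
  translation=[
    [0, 0, 0.035],
    [0, 0, 0.07],
    [0, 0, 0.095],
    [0, 0, 0.115],
    [0, 0, 0.135],
    [0, 0, 0.135],
    [0, 0, 0.135],
  ],
  roll=[0, 0, 0, 0, 0, 0, 0],
)

```text
t: 17.0
ee_pos: [0.5347, 0.1995, 0.0699]
tool_rot: [[-0.889, -0.458, -0.0], [-0.458, 0.889, -0.0], [0.0, 0.0, -1.0]]
contact_force: [-0.8, -0.4, -0.6]
opening: 0.023
gripper_force: 78.6
```

```bash
python3 -c "
from ball import *
s,u,b=pred();print(s['ee_pos'],s['contact_force'],s['torque'],b,s['gripper_force'])
import time
look('9')"
```

```text
[0.5347 0.1995 0.0699] [-0.7824 -0.4346 -0.5944] [0.0601 0.0759 0.0138] [0.601  0.2336 0.0269] 78.55616211891174
[0.5347 0.1995 0.0699] yaw 27.22756331891015 F [-0.7824 -0.4346 -0.5944] ball pred [0.601  0.2336 0.0269]
side ball pred [356.8912 192.9127] bottom [356.8549 194.2594]
    181 343 360 15
    182 343 360 12
    183 343 360 10
    184 343 360 9
    185 343 360 9
    186 343 359 8
    187 343 359 8
    188 343 359 6
    189 356 359 4
    190 357 359 3
    191 357 358 2
    192 357 358 2
    193 358 358 1
scene ball pred [370.4785 332.1096] bottom [370.313  333.2523]
    320 370 373 4
    321 370 373 4
    322 371 373 3
    323 371 372 2
    324 373 374 2
    325 373 373 1
```

The tip is pressed in: the force rose by about 1 N, and the ball stopped while the tool went on about 3.5 mm. Scanning along the web now at 24 mm/s.

Call:
arm_command(
  fingers=[-1, -1, -1, -1, -1, -1, -1, -1, -1, -1],
  translation=[
    [-0.019, 0.023, 0],
    [-0.038, 0.046, 0],
    [-0.057, 0.07, 0],
    [-0.076, 0.093, 0],
    [-0.095, 0.116, 0],
    [-0.114, 0.139, 0],
    [-0.133, 0.162, 0],
    [-0.152, 0.186, 0],
    [-0.171, 0.209, 0],
    [-0.19, 0.232, 0],
  ],
  roll=[0, 0, 0, 0, 0, 0, 0, 0, 0, 0],
)

```text
t: 18.35
ee_pos: [0.5411, 0.229, 0.0698]
tool_rot: [[-0.889, -0.457, -0.0], [-0.457, 0.889, -0.0], [0.0, -0.0, -1.0]]
contact_force: [-1.4, -0.9, -0.4]
opening: 0.0229
gripper_force: 78.6
```

```bash
cat > br.py <<'E'
from ball import *
def rep():
    s,u,b=pred();a=np.radians(-12.1);R=np.array([[np.cos(a),-np.sin(a)],[np.sin(a),np.cos(a)]])
    print("t",s["t"],"z",s["ee_pos"][2],"ball in bracket mm",R.T@(b[:2]-[.5905,.2892])*1e3,"F",s["contact_force"],"T",s["torque"],"op",s["opening"])
E
python3 -c "
from br import *
rep()"
```

```text
t 18.35 z 0.06979679936256743 ball in bracket mm [ 21.9176 -21.991 ] F [-1.434  -0.8535 -0.3773] T [-0.1842  0.2291 -0.0626] op 0.022854259520228248
```

Call:
arm_command(
  fingers=[-1, -1, -1, -1, -1, -1, -1, -1, -1, -1],
  translation=[
    [-0.018, 0.023, 0],
    [-0.036, 0.047, 0],
    [-0.055, 0.07, 0],
    [-0.074, 0.094, 0],
    [-0.093, 0.117, 0],
    [-0.111, 0.14, 0],
    [-0.13, 0.164, 0],
    [-0.149, 0.187, 0],
    [-0.168, 0.211, 0],
    [-0.187, 0.234, 0],
  ],
  roll=[0, 0, 0, 0, 0, 0, 0, 0, 0, 0],
)

```text
t: 19.6
ee_pos: [0.5472, 0.2585, 0.0699]
tool_rot: [[-0.889, -0.457, 0.0], [-0.457, 0.889, 0.0], [-0.0, -0.0, -1.0]]
contact_force: [-0.0, -0.0, -0.5]
opening: 0.0228
gripper_force: 78.7
```

Call:
arm_command(
  fingers=[-1, -1, -1, -1, -1, -1, -1, -1, -1, -1],
  translation=[
    [-0.019, 0.023, 0],
    [-0.038, 0.046, 0],
    [-0.057, 0.07, 0],
    [-0.076, 0.093, 0],
    [-0.095, 0.116, 0],
    [-0.114, 0.139, 0],
    [-0.133, 0.162, 0],
    [-0.152, 0.186, 0],
    [-0.171, 0.209, 0],
    [-0.19, 0.232, 0],
  ],
  roll=[0, 0, 0, 0, 0, 0, 0, 0, 0, 0],
)

```text
t: 20.85
ee_pos: [0.5533, 0.2877, 0.0698]
tool_rot: [[-0.889, -0.457, 0.0], [-0.457, 0.889, -0.0], [-0.0, -0.0, -1.0]]
contact_force: [-0.3, -0.1, 0.1]
opening: 0.0227
gripper_force: 78.7
```

```bash
python3 -c "
from br import *
rep()
look('10')"
```

```text
t 20.85 z 0.06981024246247106 ball in bracket mm [21.6113 37.9667] F [-0.2974 -0.1128  0.0528] T [-0.1455 -0.0094 -0.0364] op 0.022708152006946196
[0.5533 0.2877 0.0698] yaw 27.223985328101353 F [-0.2974 -0.1128  0.0528] ball pred [0.6196 0.3218 0.0268]
side ball pred [359.7602 171.5443] bottom [359.7201 172.8667]
    160 346 349 4
    161 346 349 4
    162 346 349 4
    163 346 349 4
    164 346 349 4
    169 360 361 2
    170 360 361 2
    171 360 361 2
scene ball pred [399.69   368.1515] bottom [399.4229 369.2456]
    357 401 401 1
    360 404 404 1
    361 404 404 1
```

Call:
arm_command(
  fingers=[-1, -1, -1, -1, -1, -1, -1, -1, -1, -1],
  translation=[
    [-0.018, 0.022, 0],
    [-0.035, 0.043, 0],
    [-0.053, 0.065, 0],
    [-0.071, 0.087, 0],
    [-0.089, 0.108, 0],
    [-0.089, 0.108, 0],
    [-0.066, 0.127, 0],
    [-0.043, 0.146, 0],
    [-0.019, 0.165, 0],
    [0.004, 0.184, 0],
  ],
  roll=[0, 0, 0, 0, 0, 0, 0, 0, 0, 0],
)

```text
t: 22.2
ee_pos: [0.5446, 0.3045, 0.0702]
tool_rot: [[-0.889, -0.458, 0.001], [-0.458, 0.889, 0.002], [-0.001, 0.001, -1.0]]
contact_force: [0.9, -1.0, 0.7]
opening: 0.0229
gripper_force: 78.9
```

```bash
python3 -c "
from br import *
rep()"
```

```text
t 22.2 z 0.07016589165627463 ball in bracket mm [ 9.5078 52.7056] F [ 0.9059 -0.9818  0.6936] T [-0.3149 -0.3504 -0.1865] op 0.022921384183864704
```

Call:
arm_command(
  fingers=[-1, -1, -1, -1, -1, -1, -1, -1, -1, -1],
  translation=[
    [0.024, 0.018, 0],
    [0.048, 0.036, 0],
    [0.072, 0.054, 0],
    [0.096, 0.073, 0],
    [0.119, 0.092, 0],
    [0.142, 0.111, 0],
    [0.165, 0.13, 0],
    [0.189, 0.149, 0],
    [0.212, 0.168, 0],
    [0.235, 0.187, 0],
  ],
  roll=[0, 0, 0, 0, 0, 0, 0, 0, 0, 0],
)

```text
t: 23.45
ee_pos: [0.5149, 0.3097, 0.0698]
tool_rot: [[-0.889, -0.458, 0.0], [-0.458, 0.889, 0.0], [-0.0, 0.0, -1.0]]
contact_force: [0.8, -2.0, -0.1]
opening: 0.0228
gripper_force: 78.8
```

Call:
arm_command(
  fingers=[-1, -1, -1, -1, -1, -1],
  translation=[
    [0.023, 0.019, 0],
    [0.046, 0.038, 0],
    [0.068, 0.055, 0],
    [0.075, 0.061, 0],
    [0.075, 0.061, 0],
    [0.075, 0.061, 0],
  ],
  roll=[0, 0, 0, 0, 0, 0],
)

```text
t: 24.2
ee_pos: [0.5052, 0.3116, 0.0697]
tool_rot: [[-0.889, -0.458, -0.001], [-0.458, 0.889, 0.0], [0.001, 0.001, -1.0]]
contact_force: [-0.8, -1.8, -0.4]
opening: 0.0229
gripper_force: 78.8
```

```bash
python3 -c "
from br import *
rep()
look('11')"
```

```text
t 24.2 z 0.06966397044483447 ball in bracket mm [-30.5343  51.2854] F [-0.8096 -1.8033 -0.3816] T [-0.3258 -0.0437 -0.0578] op 0.02285125176049913
[0.5052 0.3116 0.0697] yaw 27.23844818424694 F [-0.8096 -1.8033 -0.3816] ball pred [0.5714 0.3457 0.0266]
side ball pred [339.6481 167.454 ] bottom [339.6463 168.7692]
    155 326 336 11
    156 326 334 9
    157 326 331 6
    158 326 329 4
    165 340 342 3
    166 340 341 2
scene ball pred [426.4831 360.2399] bottom [426.136  361.3444]
    348 428 429 2
    349 428 429 2
    350 428 428 1
    351 427 429 3
    352 427 429 3
    353 427 428 2
```

The scan is complete. Now lift straight up and return to the rest.

Call:
arm_command(
  fingers=[-1, -1, -1, -1, -1, -1],
  translation=[
    [0.01, -0.01, -0.03],
    [0.01, -0.01, -0.12],
    [0.01, -0.01, -0.35],
    [0.01, -0.01, -0.6],
    [0.01, -0.01, -0.875],
    [0.01, -0.01, -0.875],
  ],
  roll=[0, 0, 0, 0, 0, 0],
)

```text
t: 25.05
ee_pos: [0.507, 0.3116, 0.16]
tool_rot: [[-0.889, -0.458, 0.005], [-0.458, 0.889, 0.004], [-0.006, 0.001, -1.0]]
contact_force: [1.3, 0.3, -2.5]
opening: 0.0229
gripper_force: 78.6
```

Call:
arm_command(
  fingers=[-1, -1, -1, -1, -1],
  translation=[
    [0.04, -0.1, 0],
    [0.11, -0.3, 0],
    [0.19, -0.5, 0],
    [0.27, -0.75, 0],
    [0.36, -1, 0],
  ],
  roll=[0, 0, 0, 0, 0],
)

```text
t: 25.68
ee_pos: [0.5186, 0.2024, 0.1568]
tool_rot: [[-0.89, -0.457, -0.001], [-0.457, 0.89, -0.001], [0.001, -0.0, -1.0]]
contact_force: [0.3, 0.4, -1.2]
opening: 0.0229
gripper_force: 78.7
```

Call:
arm_command(
  fingers=[-1, -1, -1, -1],
  translation=[
    [0.09, -0.25, 0],
    [0.18, -0.5, 0],
    [0.27, -0.75, 0],
    [0.36, -1, 0],
  ],
  roll=[0, 0, 0, 0],
)

```text
t: 26.18
ee_pos: [0.532, 0.097, 0.1568]
tool_rot: [[-0.89, -0.456, -0.001], [-0.456, 0.89, -0.0], [0.001, 0.0, -1.0]]
contact_force: [-0.2, 0.7, -1.5]
opening: 0.0229
gripper_force: 78.7
```

Call:
arm_command(
  fingers=[-1, -1, -1, -1, -1, -1, -1, -1, -1],
  translation=[
    [0.09, -0.25, 0],
    [0.18, -0.5, 0],
    [0.27, -0.75, 0],
    [0.36, -0.95, 0],
    [0.4, -1, 0],
    [0.4, -1, 0],
    [0.4, -1, 0],
    [0.4, -1, 0],
    [0.4, -1, 0],
  ],
  roll=[0.15, 0.3, 0.5, 0.7, 0.85, 1, 1, 1, 1],
)

```text
t: 27.3
ee_pos: [0.5427, -0.008, 0.1572]
tool_rot: [[-0.953, 0.305, -0.0], [0.305, 0.953, -0.0], [0.0, -0.0, -1.0]]
contact_force: [-0.5, 0.2, -1.4]
opening: 0.0229
gripper_force: 78.6
```

```bash
python3 -c "
from ball import *
s,u,b=pred();R=np.array(s['tool_rot']);print(s['ee_pos'],R,s['contact_force'],s['opening']);print('to go tool',R.T@(np.array([.5489,-.0203,.057])-s['ee_pos']))"
```

```text
[ 0.5427 -0.008   0.1572] [[-0.9525  0.3045 -0.0002]
 [ 0.3045  0.9525 -0.    ]
 [ 0.0001 -0.0001 -1.    ]] [-0.4929  0.2166 -1.3501] 0.022863734720123912
to go tool [-0.0097 -0.0098  0.1002]
```

Call:
arm_command(
  fingers=[-1, -1, -1, -1, -1, -1, -1, -1, -1, -1],
  translation=[
    [-0.1, -0.1, 0],
    [-0.1, -0.1, 0.1],
    [-0.1, -0.1, 0.3],
    [-0.1, -0.1, 0.5],
    [-0.1, -0.1, 0.65],
    [-0.1, -0.1, 0.78],
    [-0.1, -0.1, 0.87],
    [-0.1, -0.1, 0.93],
    [-0.1, -0.1, 0.96],
    [-0.1, -0.1, 0.96],
  ],
  roll=[0, 0, 0, 0, 0, 0, 0, 0, 0, 0],
)

```text
t: 28.55
ee_pos: [0.5494, -0.0203, 0.0614]
tool_rot: [[-0.952, 0.305, 0.0], [0.305, 0.952, -0.0], [-0.0, 0.0, -1.0]]
contact_force: [-0.1, 0.0, -1.0]
opening: 0.0232
gripper_force: 78.7
```

Call:
arm_command(
  fingers=[-1, -1, -1, -1],
  translation=[
    [0, 0, 0.015],
    [0, 0, 0.03],
    [0, 0, 0.035],
    [0, 0, 0.035],
  ],
  roll=[0, 0, 0, 0],
)

```text
t: 29.05
ee_pos: [0.5497, -0.0206, 0.0588]
tool_rot: [[-0.952, 0.305, 0.001], [0.305, 0.952, -0.001], [-0.001, -0.0, -1.0]]
contact_force: [-1.3, -1.1, 5.1]
opening: 0.023
gripper_force: 79.8
```

Call:
arm_command(
  fingers=[-1, -0.45, -0.3, -0.15, 0, 0, 0],
  translation=[
    [0, 0, -0.005],
    [0, 0, -0.005],
    [0, 0, -0.005],
    [0, 0, -0.005],
    [0, 0, -0.005],
    [0, 0, -0.005],
    [0, 0, -0.005],
  ],
  roll=[0, 0, 0, 0, 0, 0, 0],
)

```text
t: 29.92
ee_pos: [0.5493, -0.0203, 0.0582]
tool_rot: [[-0.952, 0.305, -0.0], [0.305, 0.952, 0.0], [0.0, 0.0, -1.0]]
contact_force: [0.1, -0.3, 0.4]
opening: 0.0425
gripper_force: 0.0
```

Call:
arm_command(
  fingers=[0, 0, 0, 0, 0, 0],
  translation=[
    [0, 0, -0.1],
    [0, 0, -0.3],
    [0, 0, -0.6],
    [0, 0, -1],
    [0, 0, -1],
    [0, 0, -1],
  ],
  roll=[0, 0, 0, 0, 0, 0],
)

```text
t: 30.68
ee_pos: [0.5491, -0.0204, 0.1584]
tool_rot: [[-0.952, 0.305, 0.0], [0.305, 0.952, -0.0], [-0.0, 0.0, -1.0]]
contact_force: [0.2, 1.2, -0.5]
opening: 0.0427
gripper_force: 0.0
```

```bash
python3 - <<'E'
from h import *
np.set_printoptions(precision=4,suppress=True)
s=arm.state();print(s["ee_pos"],s["opening"],s["contact_force"])
c,im=snap("wrist","wr12.png"); g=cv2.GaussianBlur(im.max(2),(3,3),0).astype(int)
mid=np.array([.530,-.0143,.072]);u=np.array([.952,-.306,0])
for x in (-.09,-.03):
    q=proj(c,mid+u*(x+.019)); r=int(round(q[1])); x0=int(q[0]); print(x,q,g[r,x0-30:x0+31:2])
q=[proj(c,mid+u*(x+.019)) for x in (-.115,-.018)]
for k in q: print(k,int(k[1])-12,g[int(k[1])-12:int(k[1])+13,int(k[0])])
for n in ("side","scene"):
    k,im=snap(n,n+"12.png");hsv=cv2.cvtColor(im,cv2.COLOR_BGR2HSV);x,y=proj(k,mid+u*.019-[0,0,.01]).astype(int)
    old=cv2.imread("pics/%s3.png"%n);d=cv2.absdiff(im,old)[y-20:y+35,x-35:x+35].max(2);print(n,"diff vs first resting",(d>40).sum(), d.size)
    m=cv2.inRange(hsv,(0,0,0),(180,255,75))[y-25:y+25,x-40:x+40]
    nn,l,st,ce=cv2.connectedComponentsWithStats(m); print(st[1:],ce[1:]+[x-40,y-25])
E
```

```text
[ 0.5491 -0.0204  0.1584] 0.04270187303817133 [ 0.1764  1.1619 -0.5385]
-0.09 [316.182   97.5066] [128 125 130 134 127 129 138  74  74  88  95  95  95  97  98  97  97  97
  98  98 100  97  97  90  78 110 137 126 131 135 136]
-0.03 [316.3226 207.2509] [184 184 185 185 184 183 184 142  67  87  97 135 162 162 163 164 165 165
 165 166 149 106  96  82 122 183 188 185 185 184 184]
[316.1163  46.1869] 34 [119 123 127 131 134 136 135 130 124 120 121 124 122  95  49  23  28  45
  63  74  81  87  92  94  95]
[316.3481 227.2043] 215 [100  99  99  99  99 100 100 100 100 100  97  91  81  56  26  16  20  24
  24  20  18  20  23  22  21]
side diff vs first resting 0 3850
[[ 35   0   7   2  10]
 [  2  15   3   2   5]
 [ 29  17  23  17 273]
 [  0  23   2   1   2]
 [  8  22   2   1   2]
 [ 10  24   2   2   3]
 [ 15  26   4   1   4]
 [ 22  27   2   1   2]
 [ 25  27   2   1   2]
 [ 55  29   1   1   1]
 [ 57  31   2   2   4]] [[345.6    231.3   ]
 [309.8    246.6   ]
 [348.1832 255.9597]
 [307.5    254.    ]
 [315.5    253.    ]
 [317.3333 255.6667]
 [323.5    257.    ]
 [329.5    258.    ]
 [332.5    258.    ]
 [362.     260.    ]
 [364.5    262.5   ]]
scene diff vs first resting 16 3850
[[ 43   0   6   6  32]
 [ 71  11   3   2   4]
 [ 75  16   5   2   7]
 [ 31  18  37  16 236]
 [ 26  33   2   2   3]] [[306.2812 213.2188]
 [333.     222.25  ]
 [337.8571 227.2857]
 [303.7034 235.8983]
 [287.6667 244.6667]]
```

The probe lies where it did the first time, shifted by less than 1 mm, and nothing is in contact with the robot. Handing in.

```bash
python3 -c "
from workcell import arm
print(arm.job_done())"
```

```text
the job is handed in; nothing more can be done
None
```

The job is handed in at about 31 s of robot time (no pass/fail result came back): the weld was scanned at about 24 mm/s, start to corner to gusset end, with the tip pressed in at each of the three points I checked, and the probe is back in the rest, neck down and released.

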